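# Draw the blind bearing cap from the stirrer hub with the screw-in puller

## Robot

A 7-joint arm with a two-finger parallel gripper is mounted at the origin on the work surface. World frame = base frame: x ahead of the robot, y to its left, z up, the work surface at z = 0. Lengths are in m, angles in rad, forces in N, time in s.
With the tool pointing down it reaches from about 0.4 to 0.85 m from the base axis. Payload 10.4 kg.
Tool frame: the origin (TCP) lies at the very end of the fingers, on their centre line; the grasp point (between the pads) lies 19 mm behind it; z points along the fingers, y is the direction in which the jaws open and shut (so a half turn about z gives the same grasp; the last joint's range is limited). The gripper opens to 85 mm and grips with 20 to 120 N. Pads are 22 mm wide; open, the fingers measure 114 mm over their backs; the gripper's body (76 mm by 85 mm) begins 54 mm behind the grasp point. The pads swing forward as they close: fully open they stand 13 mm farther back than shut.
Start: joints at [1.226, 0.332, -0.065, 1.46, 0.022, 1.35, -0.088], TCP at [0.198, -0.593, 0.231] pointing down, gripper open.
Joint ranges: [-2.6, 2.6], [-0.5, 2.12], [-1.47, 1.34], [0.16, 2.42], [-1.27, 4.41], [0.06, 2.06], [-2.6, 2.6]. Speed limits (rad/s): [2.22, 2.22, 2.79, 2.79, 3.14, 3.14, 3.14].

## Interface

Orientations are given as a unit quaternion [w, x, y, z].
In Python, from workcell import robot gives the robot as it stands. The module is installed in compiled form; this text tells all that it offers. Calls block until the motion is done:
- robot.move_to(position, orientation): joint-space move of the TCP to a pose.
- robot.move_straight(position, orientation=None, velocity=0.15, max_force=None): straight line of the TCP; orientation=None keeps the orientation; velocity is the mean speed in m/s. With max_force (N) it stops when the force on the tool has changed by that much, and returns True; else False.
- robot.movej(angles): joint-space move.
- robot.open() and robot.gripper_close(squeeze=None): open the fingers fully, or close them until they stop; squeeze is the grip in N (None keeps the last).
- robot.dwell(seconds).
- robot.inverse_kinematics(position, orientation): joint angles nearest the present ones, or None.
- robot.get_image(name): name is "scene" or "top"; returns (picture, depth): 420x560x3 uint8, red, green, blue; 420x560 float32, m along the optical axis (not along the pixel's ray), 0 where there is no reading.
- robot.get_calibration(name): a dict with "vfov" (degrees; the focal length in pixels is half the picture's height over the tangent of half this angle, whatever the lens; pixels are square), "cx", "cy" (the principal point, pixels), "D" ([k1, k2, p1, p2, k3] as OpenCV has them; the pictures are not rectified), "view" (4x4, takes a point from world to camera coordinates). Camera axes: x right, y up, looking along -z (the intrinsics and any distortion apply to the point x, -y, -z); pixel columns grow to the right and rows downward; lengths in m; the calibration is good to about 2 mm. A picture is of the moment at which its call begins. get_calibration takes no time and is no camera call.
A pose or a line that the arm cannot do raises robot.PlanningError and nothing moves.
- robot.hand_in(): hands the job in, once; it reports no verdict.
Readings, each from a call of its own:
- robot.current_time(): time.
- robot.current_joint_positions(): joint angles.
- robot.current_qd(): joint speeds.
- robot.current_tau(): joint torques, N m.
- robot.current_ee_pos(): TCP position.
- robot.current_tool_rot(): TCP orientation.
- robot.current_wrist_force(): force on the tool from outside, world axes, zero at the start.
- robot.current_torque(): the same for the moment, N m.
- robot.current_grip_width(): opening from 0.0 (shut) to 1.0 (fully open).
Only numpy, scipy, OpenCV 4.12 (cv2) and the standard library are available. Lean on these libraries where they do the work, as an engineer would, in place of code of your own. Each camera call takes 0.05 s, during which the arm holds its last target.

## Task

With the wooden-handled puller, feel its cross-bar into the slot of the copper cap in the green hub and screw it in clockwise, letting it sink without forcing the thread, until its collar sits flat on the cap. Draw the cap straight up out of the hub with the puller, then stand it gently and upright, the puller still screwed in, near the middle of the empty bay of the aluminium tray and let go. Do not handle the cap with the fingers, and leave everything else where it is.

Things in the scene. Friction and masses are not known exactly. Their poses are not given: they have to be found in the camera images.
- puller_grip (a point): PULLER (loose, 0.2 kg), middle of its square wooden handle, 26 x 26 mm, 65 mm tall: 32.5 mm below its top, 60 mm above the collar's underside. The sides face x and y; z is up the rod. Under the handle a 12 mm rod, then a steel collar 40 mm across, 5 mm thick. Starts upright in the stand, hanging by its collar.
- puller_seat (a point): PULLER, centre of the underside of its collar, on the rod's axis (axes as puller_grip). Screwed home, it lies on cap_top.
- puller: PULLER tip: origin as puller_seat. Below the collar a 7 mm shank carries a cross-bar along x, 6 mm wide and high, flat below, 28 mm end to end, its lowest line 16 mm below the collar; both ends are alike.
- stand: Fixed dark wooden block 80 x 80 x 45 mm with a 33 mm through hole in the middle of its top, which holds the puller at the start; origin under its centre.
- cap_top (a point): CAP (loose, 0.27 to 0.41 kg), centre of its top face; x, y along its sides, z up. Copper block 48 x 48 x 32 mm, flush in the hub; sprung pads hold it with about 8 to 14 N over the first 20 mm. In the top a round recess 32 mm across, 3 mm deep; its floor is a steel plate with a 9 mm slot right across, for the cross-bar. Slot direction NOT reported: 0.1 to 1.5 rad counter-clockwise (from above) of x.
- cap: CAP, origin under its centre. Slot: rest the bar in the recess (collar 13 mm above cap) with a few N and turn; within 0.1 rad of the slot it drops 10 mm to the thread start (collar 3 mm above cap). Thread: clockwise from above lowers the rod 3 mm in 0.85 rad, collar meets cap; firm stop just after, at 0.95 to 1.05 rad. Axial play 1 mm: not let down, it jams. The plate slips round at 0.8 Nm. Over 50 N between puller and cap harms it.
- hub_top (a point): HUB, centre of its top face, 60 mm above the table; z up the bore. Fixed green block 120 x 120 x 60 mm with a square bore 51 mm wide, 32 mm deep for the cap, which cannot turn in it; axes along its sides; four bolt heads 4 mm high near the corners.
- tray_bay (a point): TRAY, middle of the inner floor of its empty bay, 5 mm above the table; z up. The bay is 110 (x) x 92 mm (y) inside. The other bay, on this frame's -y side, holds a bearing ring.
- tray: TRAY: fixed, aluminium, 120 (x) x 200 (y) x 25 mm tall, walls 5 mm, a wall across its middle; origin under its centre, axes as tray_bay.
- bearing: Bystander: steel ring, 60 mm across, 14 mm tall, lying in the other bay of the tray; origin under its centre.
- wrench: Bystander: wrench lying beyond the hub; origin at its underside.
- brush: Bystander: brush lying near the robot, on its left; origin at its underside.
- oil: Bystander: white oil bottle 52 mm across, 130 mm tall; origin under its centre.
- cup: Bystander: white mug 80 mm across, 85 mm tall; origin under its centre.
- bowl: Bystander: steel sample bowl 110 mm across, 45 mm tall; origin under its centre.
- tin: Bystander: round brass tin 64 mm across, 55 mm tall, beyond the hub; origin under its centre.
There are look-alikes about, which are no part of the job. Leave any yellow look-alike of the puller alone.

How it is judged:
By the outcome, as a careful person would: the job done as asked, in the order asked, and still so for the second after the job is handed in, with the robot touching nothing.
It also fails if it takes over 72 s, if anything falls off the work surface, if the arm or the gripper's body presses on something with over 40 N, if the wrist force passes 120 N, or if a joint passes its speed limit or range.

## Working session

There is one attempt and no reset: what is moved stays moved. The work goes in short steps, each a Python script; the robot and the scene stay as the last script left them, time stands still between calls to the robot, and variables do not carry over. Pictures are saved under pics/ and viewed, and the job is handed in when it is done.

```bash
mkdir -p pics
python3 - <<'E'
from workcell import robot
import cv2,numpy as np
for n in ("scene","top"):
    im,d=robot.get_image(n); np.savez(f"pics/{n}0.npz",im=im,d=d)
    cv2.imwrite(f"pics/{n}0.png",cv2.resize(im[:,:,::-1],(800,600),interpolation=cv2.INTER_CUBIC))
    c=robot.get_calibration(n); print(n,c)
print(robot.current_time(),robot.current_tool_rot(),robot.current_ee_pos())
E
```

```text
scene {'vfov': 55.75898310729601, 'cx': 274.91113983688126, 'cy': 206.16455470381456, 'D': array([-0.03740266,  0.        ,  0.        ,  0.        ,  0.        ]), 'view': array([[-0.72696213,  0.68628825,  0.02311934,  0.39348023],
       [-0.3840073 , -0.43421661,  0.81485847,  0.1114767 ],
       [ 0.5692666 ,  0.58349325,  0.57919872, -1.42291262],
       [ 0.        ,  0.        ,  0.        ,  1.        ]])}
top {'vfov': 54.69600874907729, 'cx': 274.1874481809202, 'cy': 205.34328649310507, 'D': array([-0.06313353,  0.        ,  0.        ,  0.        ,  0.        ]), 'view': array([[ 0.00795216, -0.99996755, -0.0012865 ,  0.00244474],
       [ 0.99119593,  0.00771235,  0.13217844, -0.55075836],
       [-0.13216423, -0.00232628,  0.9912251 , -0.96382344],
       [ 0.        ,  0.        ,  0.        ,  1.        ]])}
0.1 [-6.15686626e-04  9.87086282e-01  1.60188246e-01 -1.36820304e-04] [ 0.19754436 -0.59261718  0.23060616]
```

View pics/scene0.png

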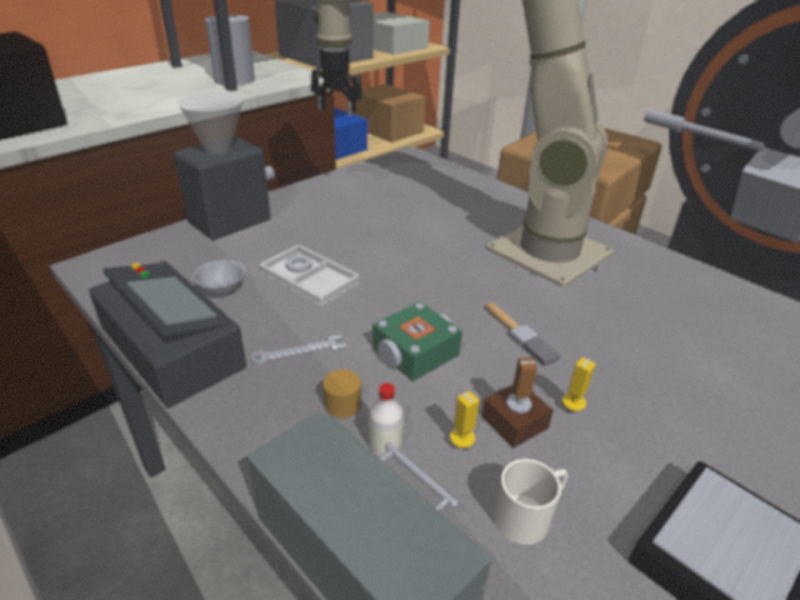

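View pics/top0.png

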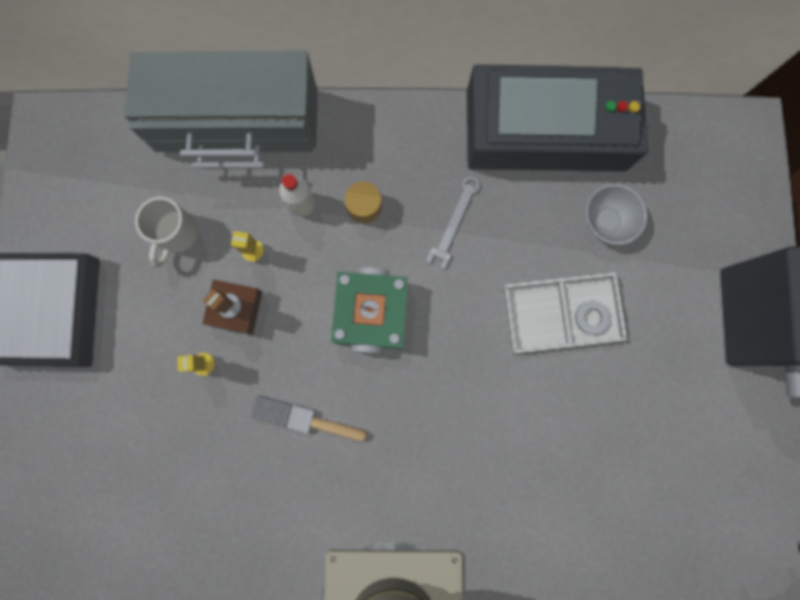

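Candidates for the puller (800x600 pixels). Brown wooden handle in the dark stand: scene (523,385), top (222,303). Yellow look-alikes: scene (464,418) and (579,384), top (247,246) and (196,364). By the description it is the brown one in the stand. I'll check that in close crops.

```bash
cat > h.py <<'E'
import numpy as np,cv2
from workcell import robot
def K(n):
    c=robot.get_calibration(n); f=210/np.tan(np.radians(c["vfov"])/2)
    return np.array([[f,0,c["cx"]],[0,f,c["cy"]],[0,0,1]]),c["D"],np.array(c["view"])
F=np.diag([1,-1,-1.])
def proj(n,P):
    k,D,V=K(n); R=F@V[:3,:3]; t=F@V[:3,3]
    return cv2.projectPoints(np.array(P,float).reshape(-1,1,3),cv2.Rodrigues(R)[0],t,k,D)[0].reshape(-1,2)
def unproj(n,uv,z):
    k,D,V=K(n); p=cv2.undistortPoints(np.array(uv,float).reshape(-1,1,2),k,D).reshape(-1,2)
    z=np.asarray(z,float).reshape(-1,1); pc=np.hstack([p,np.ones((len(p),1))])*z
    R=F@V[:3,:3]; t=F@V[:3,3]
    return (pc-t)@R
def ray(n,uv,h):  # intersect with plane z=h
    a=unproj(n,uv,np.full(len(np.reshape(uv,(-1,2))),.5));b=unproj(n,uv,np.full(len(a),1.))
    s=(h-a[:,2:])/(b-a)[:,2:]; return a+s*(b-a)
def cloud(n,d):
    v,u=np.mgrid[:420,:560]; return unproj(n,np.c_[u.ravel(),v.ravel()],d.ravel()).reshape(420,560,3)
E
python3 - <<'E'
from h import *
S=np.load("pics/scene0.npz");T=np.load("pics/top0.npz")
def crop(im,x,y,w,h): return cv2.resize(im[y:y+h,x:x+w,::-1],(400,300),interpolation=cv2.INTER_NEAREST)
o=np.vstack([np.hstack([crop(S['im'],320,240,100,75),crop(S['im'],255,205,80,60)]),np.hstack([crop(T['im'],115,150,100,75),crop(T['im'],219,180,80,60)])])
cv2.imwrite("pics/crop1.png",o)
cS=cloud("scene",S['d']);cT=cloud("top",T['d'])
im=T['im'].astype(int)
# height map summary
for name,(x0,x1,y0,y1) in dict(stand=(140,185,192,236),hub=(228,290,186,248),tray=(350,442,188,250)).items():
    P=cT[y0:y1,x0:x1]; print(name); print(np.histogram(P[...,2],bins=np.arange(-.01,.2,.01)))
E
```

```text
stand
(array([464, 334,  32,  35,  40, 799,  38,   0,   8,  21,  13,  19,  18,
        21, 128,   1,   0,   0,   0,   0]), array([-0.01,  0.  ,  0.01,  0.02,  0.03,  0.04,  0.05,  0.06,  0.07,
        0.08,  0.09,  0.1 ,  0.11,  0.12,  0.13,  0.14,  0.15,  0.16,
        0.17,  0.18,  0.19]))
hub
(array([ 716,  390,    5,   13,   42,  102, 1634,  922,    0,    0,    0,
          0,    0,    0,    0,    0,    0,    0,    0,    0]), array([-0.01,  0.  ,  0.01,  0.02,  0.03,  0.04,  0.05,  0.06,  0.07,
        0.08,  0.09,  0.1 ,  0.11,  0.12,  0.13,  0.14,  0.15,  0.16,
        0.17,  0.18,  0.19]))
tray
(array([1212, 3341,  498,  629,    0,    0,    0,    0,    0,    0,    0,
          0,    0,    0,    0,    0,    0,    0,    0,    0]), array([-0.01,  0.  ,  0.01,  0.02,  0.03,  0.04,  0.05,  0.06,  0.07,
        0.08,  0.09,  0.1 ,  0.11,  0.12,  0.13,  0.14,  0.15,  0.16,
        0.17,  0.18,  0.19]))
```

View pics/crop1.png

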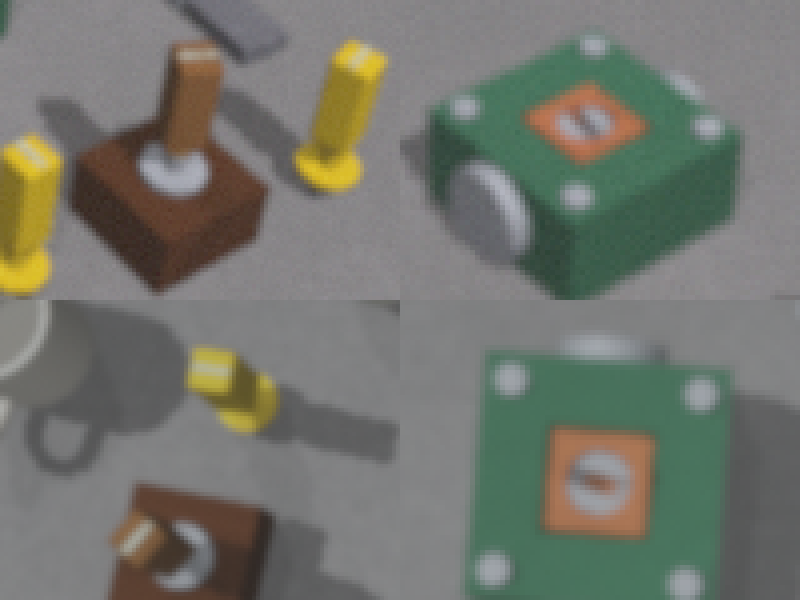

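The crops confirm it: the brown handle with the steel collar on the dark stand is the puller, and the slot shows as a dark line in the copper cap's plate. Next I measure poses from both views.

```bash
cat > meas.py <<'E'
from h import *
def load(i): 
    return {n:(lambda z:(z['im'],z['d'],cloud(n,z['d'])))(np.load(f"pics/{n}{i}.npz")) for n in("scene","top")}
def hsv(im): return cv2.cvtColor(im,cv2.COLOR_RGB2HSV).astype(int)
def rect(P,lab):
    r=cv2.minAreaRect(np.float32(P[:,:2]*1000)); 
    print(lab,len(P),"c",np.round(r[0],1),"size",np.round(r[1],1),"ang",round(r[2],1),"zmed",round(float(np.median(P[:,2]))*1000,1),"mean",np.round(P.mean(0)*1000,1))
E
python3 - <<'E'
from meas import *
L=load(0)
for n,(im,d,C) in L.items():
    H=hsv(im); h,s,v=H[...,0],H[...,1],H[...,2]; Z=C[...,2]; X=C[...,0];Y=C[...,1]
    near=lambda x,y,r:(abs(X-x)<r)&(abs(Y-y)<r)
    print(n)
    green=(h>55)&(h<95)&(s>80)&(d>0)
    m=green&(Z>.054)&(Z<.068)&(X>.3)&(X<.8)&(abs(Y)<.3); 
    rect(C[m],"hubgreen")
    vv,uu=np.nonzero(m); rect(ray(n,np.c_[uu,vv],.06),"hubgreen ray60")
    hx,hy=C[m][:,:2].mean(0)
    cop=(h<18)&(s>110)&near(hx,hy,.035)&(Z>.05)
    vv,uu=np.nonzero(cop); rect(C[cop],"cap"); rect(ray(n,np.c_[uu,vv],.06),"cap ray")
    # handle
    br=(h<20)&(s>70)&(Z>.09)&(Z<.16)&(d>0)&(X>.3)&(X<.8)&(Y>0)&(Y<.5)
    rect(C[br],"handle all")
    t=br|((Z>.128)&(Z<.16)&near(*np.median(C[br][:,:2],0),.03)); t&=Z>.130
    rect(C[t],"handle top")
    px,py=np.median(C[br][:,:2],0)
    st=near(px,py,.06)&(Z>.038)&(Z<.049)
    vv,uu=np.nonzero(st);rect(C[st],"stand");rect(ray(n,np.c_[uu,vv],.045),"stand ray")
    col=near(px,py,.04)&(Z>.04)&(Z<.06)&(s<60)&(v>110)
    rect(C[col],"collar")
E
```

```text
scene
hubgreen 724 c [527.3  46.6] size [118.  119.7] ang 85.5 zmed 58.3 mean [529.9  51.2  58.3]
hubgreen ray60 724 c [529.8  49.4] size [120.1 120.4] ang 85.9 zmed 60.0 mean [531.4  52.7  60. ]
cap 114 c [524.   45.3] size [47.8 49.5] ang 83.6 zmed 58.4 mean [523.5  45.1  58.5]
cap ray 114 c [525.4  46.7] size [48.2 47.5] ang 83.6 zmed 60.0 mean [524.9  46.4  60. ]
handle all 351 c [626.  231.1] size [ 27.5 250.1] ang 59.8 zmed 125.3 mean [595.6 255.6 120.5]
handle top 115 c [624.5 228.5] size [ 26.4 249.7] ang 58.5 zmed 134.7 mean [540.8 282.2 134.3]
stand 697 c [528.9 286.4] size [80.5 83.9] ang 78.3 zmed 44.9 mean [538.6 292.1  44.7]
stand ray 697 c [532.  288.3] size [82.2 86.3] ang 79.5 zmed 45.0 mean [538.8 292.3  45. ]
collar 155 c [529.9 289.9] size [34.3 42.9] ang 49.7 zmed 49.5 mean [532.6 290.   49.3]
top
hubgreen 1386 c [520.2  44.4] size [113.8 115.8] ang 85.7 zmed 59.5 mean [519.8  44.   59.4]
hubgreen ray60 1386 c [520.1  44.5] size [113.8 115.8] ang 85.8 zmed 60.0 mean [519.8  44.   60. ]
cap 197 c [521.5  44.6] size [47.  46.9] ang 85.9 zmed 59.5 mean [521.3  44.9  59.5]
cap ray 197 c [521.4  44.5] size [47.  46.9] ang 85.3 zmed 60.0 mean [521.3  44.9  60. ]
handle all 248 c [622.8 230.6] size [ 26.2 251.5] ang 61.0 zmed 130.0 mean [602.  238.7 127.3]
handle top 163 c [621.6 230.2] size [ 27.  249.3] ang 59.8 zmed 135.2 mean [566.8 261.8 134.9]
stand 776 c [526.  285.8] size [81.8 80.4] ang 79.4 zmed 44.6 mean [523.7 280.4  44.5]
stand ray 776 c [525.9 285.5] size [82.1 80.4] ang 79.4 zmed 45.0 mean [523.6 280.2  45. ]
collar 80 c [526.9 281.3] size [23.5 41.1] ang 79.9 zmed 49.5 mean [526.5 280.1  49.4]
```

Run:
```python
from meas import *
L=load(0)
for n,(im,d,C) in L.items():
    H=hsv(im); h,s,v=H[...,0],H[...,1],H[...,2]; Z=C[...,2]; X=C[...,0];Y=C[...,1]
    near=lambda x,y,r:(abs(X-x)<r)&(abs(Y-y)<r)
    print(n)
    N=near(.527,.287,.035)
    rect(C[N&(Z>.09)],"handle all")
    t=N&(Z>.130)&(Z<.15); vv,uu=np.nonzero(t); rect(C[t],"handle top"); rect(ray(n,np.c_[uu,vv],.1375),"ray")
    for a,b in((.075,.09),(.09,.105),(.105,.12),(.12,.13)):
        m=N&(Z>a)&(Z<b); print(a,m.sum(), C[m].mean(0) if m.any() else 0)
    st=t&(s<95)&(v>140); vv,uu=np.nonzero(st); P=ray(n,np.c_[uu,vv],.1375)
    print("stripe",len(P)); 
    if len(P)>2:
        u,S,vt=np.linalg.svd(P[:,:2]-P[:,:2].mean(0)); print(P.mean(0),S,np.degrees(np.arctan2(vt[0,1],vt[0,0])))
    # slot
    m=near(.523,.0455,.013)&(Z>.03)
    vv,uu=np.nonzero(m); P=ray(n,np.c_[uu,vv],.057); g=v[m]
    for q in(100,120,140):
        k=(g<q)&(s[m]<200); 
        if k.sum()>3:
            w=(q-g[k])[:,None]; c=(P[k,:2]*w).sum(0)/w.sum(); u,S,vt=np.linalg.svd((P[k,:2]-c)*np.sqrt(w)); print("slot",q,k.sum(),c,S,np.degrees(np.arctan2(vt[0,1],vt[0,0]))%180)
    # tray
    t=near(.52,-.28,.13)&(Z>.017)&(Z<.03)&(s<60); vv,uu=np.nonzero(t); 
    rect(C[t],"tray rim"); rect(ray(n,np.c_[uu,vv],.025),"ray")
    f=near(.52,-.25,.03)&(Z<.02); print("floor z",np.median(Z[f]))
im=L['top'][0]; cv2.imwrite("pics/slot.png",np.hstack([cv2.resize(im[204:230,246:272,::-1],(400,400),interpolation=cv2.INTER_NEAREST),cv2.resize(L['scene'][0][215:245,275:305,::-1],(400,400),interpolation=cv2.INTER_NEAREST)]))
```

```text
scene
handle all 291 c [530.8 286.5] size [26.2 26.4] ang 48.8 zmed 121.8 mean [535.8 289.  119.1]
handle top 110 c [530.6 286.6] size [25.7 26.3] ang 51.6 zmed 134.8 mean [532.5 287.1 134.4]
ray 110 c [536.4 289.4] size [29.1 26.8] ang 48.0 zmed 137.5 mean [535.6 288.7 137.5]
0.075 69 [0.53802448 0.29024286 0.082636  ]
0.09 67 [0.5376641  0.28989577 0.09729146]
0.105 70 [0.53722546 0.29001733 0.11236744]
0.12 44 [0.53891142 0.29094203 0.12479128]
stripe 34
[0.52911622 0.28547641 0.1375    ] [0.03496455 0.02091651] -32.00205742001438
slot 140 9 [0.52395243 0.04711392] [0.04705666 0.0172874 ] 66.70227441611827
tray rim 409 c [ 527.2 -295.5] size [122.1 202.1] ang 7.2 zmed 20.8 mean [ 529.4 -293.2   20.8]
ray 409 c [ 532.2 -289.3] size [123.8 202.4] ang 6.8 zmed 25.0 mean [ 533.  -287.7   25. ]
floor z 0.003314426973249175
top
handle all 200 c [526.2 285.8] size [26.6 25.5] ang 50.3 zmed 134.6 mean [524.8 282.  127.2]
handle top 129 c [526.3 285.9] size [26.2 25.2] ang 50.6 zmed 135.9 mean [526.  284.9 135.9]
ray 129 c [525.7 284.8] size [26.2 25.8] ang 52.7 zmed 137.5 mean [525.8 284.4 137.5]
0.075 29 [0.5213691  0.27668396 0.08312187]
0.09 24 [0.5229704  0.27632178 0.09843092]
0.105 26 [0.52245033 0.27694882 0.11181493]
0.12 21 [0.52275896 0.27660739 0.12526833]
stripe 32
[0.52688246 0.28610441 0.1375    ] [0.03115733 0.01334672] 138.271881178469
slot 120 5 [0.5247954  0.05381776] [0.0093333  0.00451203] 72.99796316343689
slot 140 29 [0.52407395 0.05156274] [0.09112493 0.04241105] 69.69412814138266
tray rim 896 c [ 522.  -296.7] size [120.7 202.9] ang 6.8 zmed 22.0 mean [ 521.8 -309.3   21.9]
ray 896 c [ 521.7 -295.3] size [120.5 201.8] ang 6.8 zmed 25.0 mean [ 521.5 -308.3   25. ]
floor z 0.004383306542655175
```

View pics/slot.png

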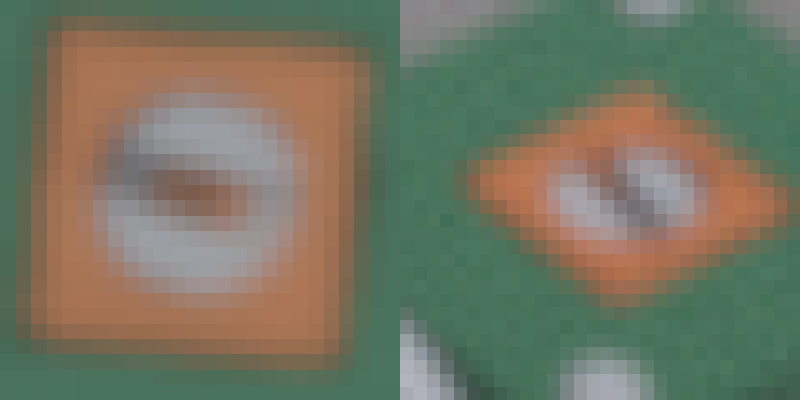

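Run:
```python
from meas import *
from scipy.spatial.transform import Rotation as R
L=load(0)
for n,(im,d,C) in L.items():
    H=hsv(im); m=(H[...,0]>22)&(H[...,0]<34)&(H[...,1]>150)&(C[...,0]>.35)&(C[...,0]<.75)&(C[...,1]>.15)&(C[...,1]<.42)
    k,lab,st,_=cv2.connectedComponentsWithStats(m.astype(np.uint8))
    for i in range(1,k):
        if st[i,4]>20:
            P=C[lab==i]; rect(P[P[:,2]>.05],n+" yellow top"); rect(P[P[:,2]<.02],"  low"); print(P[:,2].max())
def q(yaw): # tool down with tool-y axis at world angle yaw
    y=np.array([np.cos(yaw),np.sin(yaw),0]);z=np.array([0,0,-1.]);x=np.cross(y,z)
    r=R.from_matrix(np.c_[x,y,z]).as_quat(); return [r[3],*r[:3]]
print("start", R.from_quat(np.roll(robot.current_tool_rot(),-1)).as_matrix())
for nm,p in dict(stand=(.528,.286,.086),hub=(.523,.0455,.101),tray=(.52,-.247,.078)).items():
    for a in range(-180,180,15):
        try: j=robot.inverse_kinematics(list(p),q(np.radians(a)))
        except Exception as e: j=None
        print(nm,a,None if j is None else np.round(j,2))
```

```text
scene yellow top 244 c [433.2 336.9] size [22.5 23.9] ang 4.4 zmed 84.9 mean [438.7 338.7  83.5]
  low 40 c [434.3 338.1] size [29.5 36. ] ang 33.7 zmed 19.1 mean [435.5 336.9  18.9]
0.11083810679823677
scene yellow top 288 c [633.1 258.2] size [22.6 27.3] ang 81.9 zmed 85.3 mean [638.6 261.9  84. ]
  low 51 c [633.5 259. ] size [29.5 35. ] ang 48.6 zmed 19.1 mean [635.5 259.8  18.9]
0.10875454763193397
top yellow top 37 c [620.2 255.2] size [20.9  8.1] ang 89.3 zmed 106.6 mean [619.8 253.7 105.3]
  low 0 c [0. 0.] size [0. 0.] ang 0.0 zmed nan mean [nan nan nan]
0.11050553207153921
top yellow top 13 c [618.2 250.4] size [ 7.6 20.2] ang 26.9 zmed 56.6 mean [617.3 250.6  59.3]
  low 26 c [624.1 251.2] size [13.1 30.6] ang 42.9 zmed 18.7 mean [625.1 249.8  18.7]
0.07169138305784058
top yellow top 9 c [426.4 322.3] size [ 4.7 21.7] ang 81.0 zmed 54.6 mean [424.3 323.4  58. ]
  low 16 c [428.2 326.3] size [28. 15.] ang 9.2 zmed 18.8 mean [428.4 325.8  18.7]
0.07530968138889498
top yellow top 34 c [427.2 325.8] size [ 8.2 18.2] ang 88.3 zmed 107.6 mean [427.3 325.5 107.5]
  low 0 c [0. 0.
[... 3612 characters left out ...]
  0.96]
tray 60 [ 0.84  0.42 -0.57  1.74  0.26  1.06  1.22]
tray 75 [ 0.86  0.43 -0.6   1.74  0.27  1.06  1.47]
tray 90 [ 0.89  0.44 -0.64  1.74  0.29  1.06  1.72]
tray 105 [ 0.91  0.44 -0.66  1.74  0.31  1.07  1.97]
tray 120 [ 1.29  0.73 -1.25  1.72  0.73  1.24  1.96]
tray 135 [ 1.29  0.73 -1.25  1.72  0.73  1.24  2.22]
tray 150 [ 1.29  0.73 -1.25  1.72  0.73  1.24  2.48]
tray 165 [-0.51  0.65  1.16  1.81 -0.66  1.14 -2.52]
  return _methods._mean(a, axis=axis, dtype=dtype,
  ret = ret.dtype.type(ret / rcount)
meas.py:7: RuntimeWarning: Mean of empty slice.
  print(lab,len(P),"c",np.round(r[0],1),"size",np.round(r[1],1),"ang",round(r[2],1),"zmed",round(float(np.median(P[:,2]))*1000,1),"mean",np.round(P.mean(0)*1000,1))
  ret = um.true_divide(
```

```bash
cat >> h.py <<'E'
from scipy.spatial.transform import Rotation as R
def q(deg): # tool down, tool-y at world angle deg
    a=np.radians(deg); y=np.array([np.cos(a),np.sin(a),0]);z=np.array([0,0,-1.]);x=np.cross(y,z)
    r=R.from_matrix(np.c_[x,y,z]).as_quat(); return [float(v) for v in (r[3],*r[:3])]
def yaw():
    m=R.from_quat(np.roll(robot.current_tool_rot(),-1)).as_matrix(); return np.degrees(np.arctan2(m[1,1],m[0,1]))
def stat(l=""):
    print(l,"t%.2f"%robot.current_time(),"p",np.round(np.array(robot.current_ee_pos())*1000,2),"yaw%.2f"%yaw(),"F",np.round(robot.current_wrist_force(),2),"M",np.round(robot.current_torque(),3),"w%.3f"%robot.current_grip_width(),flush=True)
def shot(i):
    for n in("scene","top"):
        im,d=robot.get_image(n); np.savez(f"pics/{n}{i}.npz",im=im,d=d)
E
python3 - <<'E'
from h import *
stat()
robot.move_to([.53,-.05,.28],q(0)); stat()
robot.move_to([.528,.286,.20],q(50.5)); stat()
print(np.round(robot.current_joint_positions(),2))
robot.move_straight([.528,.286,.086],q(50.5),velocity=.1,max_force=6); stat("down")
shot(1)
L=np.load
a=cv2.resize(np.load("pics/scene1.npz")['im'][180:330,290:490,::-1],(400,300));b=cv2.resize(np.load("pics/top1.npz")['im'][140:290,60:260,::-1],(400,300))
cv2.imwrite("pics/g1.png",np.hstack([a,b]))
E
```

```text
t0.10 p [ 197.54 -592.62  230.61] yaw-71.56 F [ 0.03 -0.1  -1.41] M [-0.015  0.005 -0.029] w1.004
 t2.38 p [529.95 -51.37 279.8 ] yaw-0.14 F [ 0.24 -0.21 -0.02] M [-0.028  0.02  -0.024] w1.000
 t3.67 p [529.17 284.16 200.13] yaw50.29 F [ 0.27 -1.03 -0.94] M [ 0.013 -0.005  0.024] w0.995
[ 0.2   0.48 -1.02  1.53  0.42  1.36  0.02]
down t4.97 p [528.37 286.29  86.71] yaw50.50 F [-0.66  0.08  1.71] M [ 0.008  0.036 -0.011] w0.997
```

View pics/g1.png

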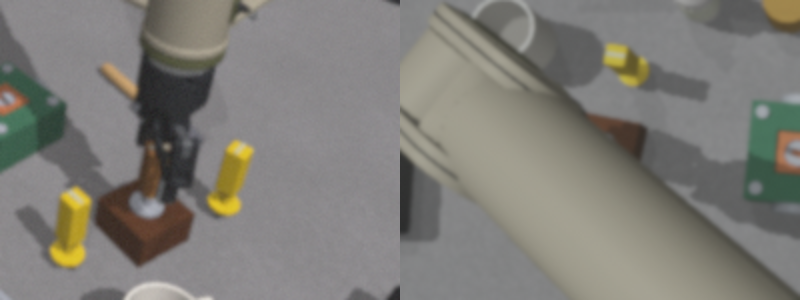

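The fingers straddle the handle (scene crop around (160,170)) and both yellow pullers are clear. I'll grip and lift.

Run:
```python
from h import *
robot.gripper_close(squeeze=70); stat("closed")
p=np.array(robot.current_ee_pos())
robot.move_straight([.528,.286,.15],velocity=.08); stat("lift"); 
robot.move_straight([.528,.286,.20],velocity=.12); robot.dwell(.2);stat("lift")
shot(2)
a=cv2.resize(np.load("pics/scene2.npz")['im'][180:300,310:430,::-1],(600,600),interpolation=cv2.INTER_CUBIC)
cv2.imwrite("pics/g2.png",a)
```

```text
closed t5.64 p [527.97 285.96  86.16] yaw50.50 F [-0.74 -1.56  3.48] M [-0.173  0.281  0.032] w0.298
lift t6.59 p [527.79 285.74 149.47] yaw50.50 F [ 0.02  1.25 -1.73] M [-0.034  0.054  0.006] w0.294
lift t7.36 p [527.69 285.7  199.08] yaw50.50 F [-0.45 -0.42 -1.85] M [0.009 0.022 0.004] w0.289
```

View pics/g2.png

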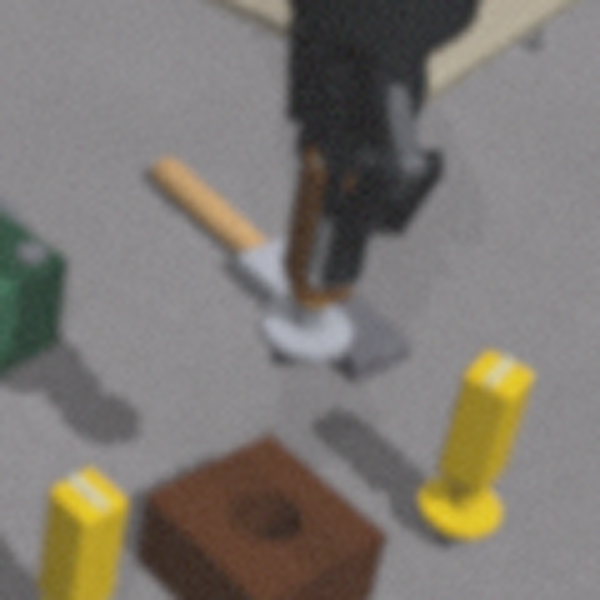

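The puller is held and hanging straight. Dark bar ends seem to show at the collar's lower left, about crop (280,357). That fits a bar along world ~140°, parallel to the top stripe. Next I move high over the hub and check against a plain background.

Run:
```python
from h import *
robot.move_straight([.5235,.0455,.20],q(-3),velocity=.2); robot.dwell(.4);stat("over")
print(np.round(robot.current_joint_positions(),2))
shot(3)
for n,P in(("scene",[.5235,.0455,.16]),("top",[.5235,.0455,.1])):
    u,v=proj(n,P)[0].astype(int); print(n,u,v)
    a=cv2.resize(np.load(f"pics/{n}3.npz")['im'][v-40:v+50,u-60:u+60,::-1],(800,600),interpolation=cv2.INTER_CUBIC)
    cv2.imwrite(f"pics/{n}_3.png",a)
```

```text
over t9.21 p [523.5   45.75 199.97] yaw-2.97 F [-0.16 -0.17 -1.56] M [ 0.021 -0.017 -0.005] w0.299
[ 0.58  0.23 -0.85  1.73  0.18  1.26 -0.36]
scene 293 197
top 257 213
```

View pics/scene_3.png

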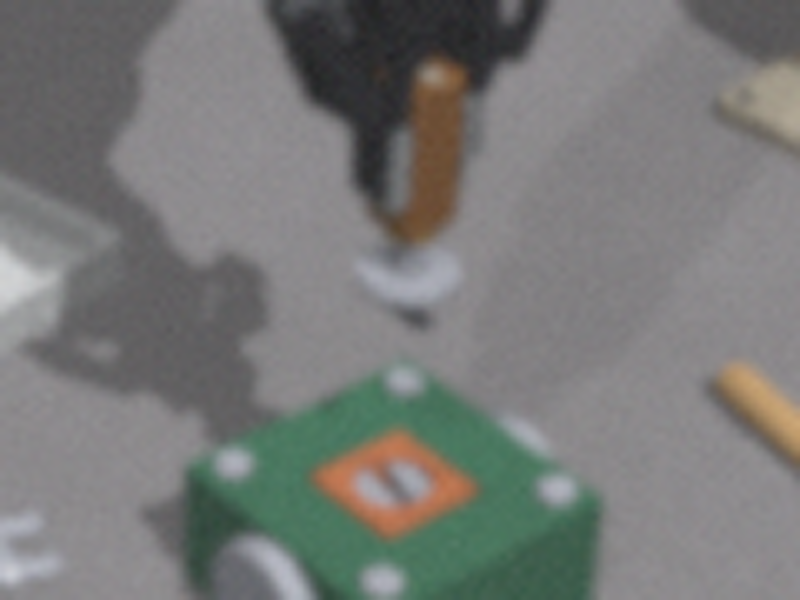

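View pics/top_3.png

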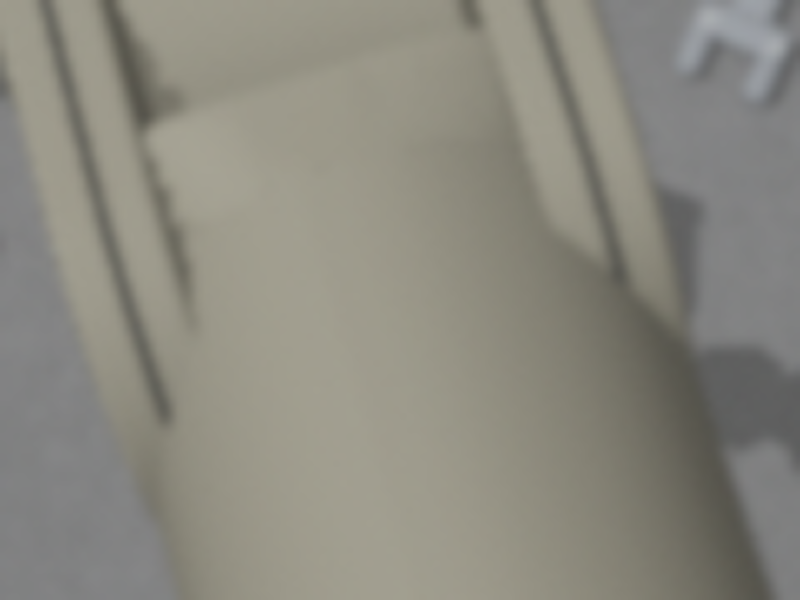

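Run:
```python
from meas import *
z=np.load("pics/scene3.npz");im,d=z['im'],z['d'];C=cloud("scene",d);H=hsv(im);h,s,v=H[...,0],H[...,1],H[...,2]
X,Y,Z=C[...,0],C[...,1],C[...,2]; N=(abs(X-.5235)<.05)&(abs(Y-.0455)<.05)
for zz in np.arange(.13,.18,.004): print(round(zz,3),(N&(Z>zz)&(Z<zz+.004)).sum(),end="; ")
print()
col=N&(Z>.15)&(Z<.172)&(s<50)&(v>120); rect(C[col],"collar"); vv,uu=np.nonzero(col); rect(ray("scene",np.c_[uu,vv],.1638),"collar ray top")
print(uu.min(),uu.max(),vv.min(),vv.max())
cop=(h<18)&(s>100)&N&(Z>.05)&(Z<.07); vv,uu=np.nonzero(cop); rect(C[cop],"cap"); rect(ray("scene",np.c_[uu,vv],.06),"cap ray")
# predicted collar outline
def circ(c,r,z): a=np.linspace(0,2*np.pi,60); return np.c_[c[0]+r*np.cos(a),c[1]+r*np.sin(a),np.full(60,z)]
u0,v0=233,157; S=6.667
a=cv2.resize(im[v0:v0+90,u0:u0+120,::-1],(800,600),interpolation=cv2.INTER_CUBIC)
for P,colr in((circ((.5235,.0455),.02,.1638),(0,0,255)),(circ((.5235,.0455),.02,.1588),(255,0,0)),(circ((.5235,.0455),.016,.06),(0,0,255))):
    p=((proj("scene",P)-[u0,v0]+.5)*S).astype(np.int32); cv2.polylines(a,[p],True,colr,1)
yw=np.radians(-4.2);
for hw,zc in((.024,.06),(.06,.06)):
    c=np.array([[1,1],[-1,1],[-1,-1],[1,-1]])*hw@np.array([[np.cos(yw),np.sin(yw)],[-np.sin(yw),np.cos(yw)]])+[.5235,.0455]
    p=((proj("scene",np.c_[c,np.full(4,zc)])-[u0,v0]+.5)*S).astype(np.int32); cv2.polylines(a,[p],True,(0,255,255),1)
cv2.imwrite("pics/ov3.png",a)
```

```text
0.13 0; 0.134 0; 0.138 1; 0.142 9; 0.146 2; 0.15 0; 0.154 6; 0.158 50; 0.162 58; 0.166 5; 0.17 6; 0.174 4; 0.178 4; 
collar 113 c [526.4  47.2] size [35.7 38.2] ang 44.8 zmed 162.3 mean [528.9  48.6 162.5]
collar ray top 113 c [528.7  48.9] size [35.8 38.3] ang 48.6 zmed 163.8 mean [530.3  50.  163.8]
286 301 194 202
cap 138 c [523.8  44.1] size [51.4 50.7] ang 86.1 zmed 58.3 mean [523.4  44.9  58.3]
cap ray 138 c [525.  46.] size [49. 49.] ang 85.2 zmed 60.0 mean [525.   46.3  60. ]
```

View pics/ov3.png

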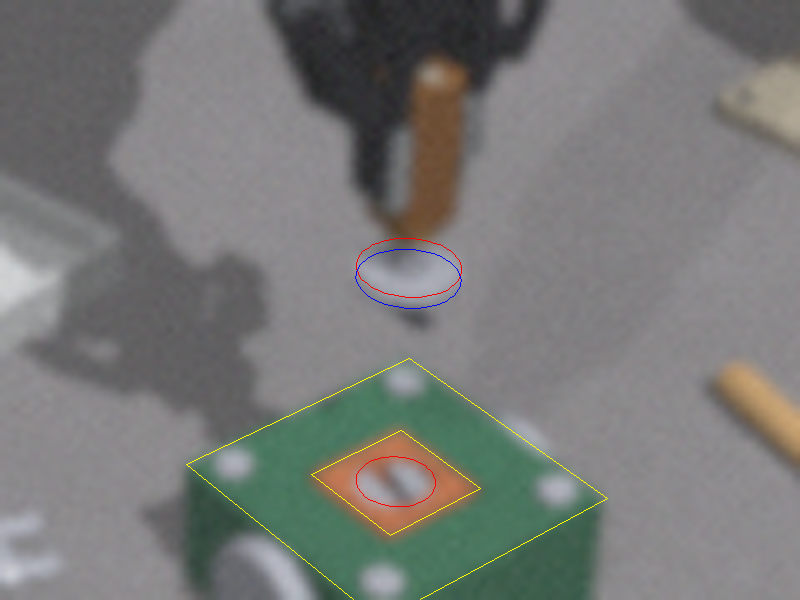

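Scene view: the bar's near end at (415,318) confirms the bar lies across the jaw direction (tool yaw + 90°). The collar overlay matches the robot's own position, and the cap lies about 1 mm further out in x. I'll go down by feel.

Run:
```python
from h import *
c=[.5245,.0460]
robot.move_straight([*c,.124],velocity=.12); robot.dwell(.2); stat("near")
r=robot.move_straight([*c,.108],velocity=.012,max_force=4); stat(f"touch {r}")
robot.dwell(.2); stat()
print(np.round(robot.current_joint_positions(),2))
```

```text
near t10.29 p [524.97  46.01 124.74] yaw-3.01 F [ 0.7   0.09 -2.31] M [ 0.006 -0.013 -0.019] w0.297
touch True t11.17 p [524.47  46.   113.32] yaw-3.00 F [0.03 0.29 3.76] M [-0.063 -0.094  0.   ] w0.296
 t11.37 p [524.39  45.96 113.25] yaw-3.00 F [0.79 0.15 5.82] M [ 0.032 -0.233  0.005] w0.295
[ 0.54  0.33 -0.82  1.83  0.27  1.1  -0.43]
```

Run:
```python
from h import *
c=[.5245,.0460]
a=-3
for i in range(8):
    a-=5
    r0=robot.move_straight([*c,.1138],q(a),velocity=.02)
    r=robot.move_straight([*c,.1085],q(a),velocity=.012,max_force=4); stat(f"a{a} {r}")
    if robot.current_ee_pos()[2]<.1105: break
    if np.linalg.norm(robot.current_wrist_force())>20: break
```

```text
a-8 False t12.21 p [524.15  45.97 108.19] yaw-7.99 F [-1.49  0.21 -3.72] M [ 0.116  0.515 -0.061] w0.297
```

Run:
```python
from h import *
c=[.5245,.0460]
robot.dwell(.2); stat()
r=robot.move_straight([*c,.1015],velocity=.012,max_force=5); stat(f"{r}"); robot.dwell(.2); stat()
```

```text
t12.41 p [524.19  45.99 108.31] yaw-7.99 F [-2.58  0.9  -4.46] M [ 0.132  0.529 -0.064] w0.292
True t12.72 p [523.83  46.06 106.34] yaw-8.00 F [ 1.49 -0.04 -1.71] M [ 0.013 -0.497 -0.005] w0.294
 t12.92 p [523.73  46.08 106.31] yaw-8.00 F [ 3.09  0.06 -0.48] M [ 0.099 -0.829 -0.016] w0.294
```

Run:
```python
from h import *
for dx in(.0237,.0245,.0252):
    robot.move_straight([.5+dx,.0460,.1063],velocity=.006,max_force=10); robot.dwell(.15); stat(dx)
```

```text
0.0237 t13.37 p [523.83  46.07 106.33] yaw-7.99 F [ 2.72  1.68 -0.75] M [ 0.133 -0.728 -0.025] w0.299
0.0245 t13.80 p [524.13  45.94 106.08] yaw-7.99 F [ 0.13 -0.   -0.87] M [0.094 0.067 0.063] w0.295
0.0252 t14.22 p [524.65  45.98 106.05] yaw-7.99 F [-4.14 -0.25 -1.46] M [ 0.014  1.159 -0.005] w0.296
```

Run:
```python
from h import *
c=[.5244,.0460]
for a in(-10,-12,-14):
    robot.move_straight([*c,.1062],q(a),velocity=.02); robot.dwell(.15); stat(a)
    if abs(robot.current_torque()[2])>.25: break
```

```text
-10 t14.62 p [524.51  46.04 106.22] yaw-9.96 F [-1.21  1.37 -2.48] M [0.068 0.373 0.011] w0.297
-12 t15.02 p [524.63  46.01 106.33] yaw-11.95 F [ 0.44 -0.31 -2.21] M [ 0.05  -0.007  0.007] w0.300
-14 t15.42 p [524.46  46.   106.25] yaw-13.95 F [ 0.07 -0.08 -1.96] M [ 0.045  0.013 -0.005] w0.300
```

Free at yaw −12 to −14 (moments near zero). On down to the thread start.

Run:
```python
from h import *
c=[.5244,.0460]
r=robot.move_straight([*c,.1005],velocity=.012,max_force=5); stat(f"{r}"); robot.dwell(.2); stat()
```

```text
True t15.75 p [524.6   46.01 103.83] yaw-13.99 F [-0.54 -0.13  6.04] M [-0.064  0.344  0.042] w0.299
 t15.95 p [524.61  46.05 103.86] yaw-13.99 F [-1.64  0.07  6.63] M [-0.053  0.331 -0.005] w0.298
```

```bash
cat > screw.py <<'E'
from h import *
import sys
c=[.5245,.0460]
def screw(a,z,amin,step=5.,dz=.00031,n=20):
    for i in range(n):
        a-=step; z-=dz
        robot.move_straight([*c,z],q(a),velocity=.0012 if False else .004)
        f=np.array(robot.current_wrist_force()); m=np.array(robot.current_torque())
        stat(f"a{a:.1f} z{z*1000:.2f}")
        if f[2]>8: z+=.0003
        if f[2]<-5: z-=.0003
        if abs(m[2])>.5 or abs(f[2])>20 or a<=amin: break
    return a,z
if __name__=="__main__":
    screw(float(sys.argv[1]),float(sys.argv[2])/1000,float(sys.argv[3]))
E
python3 screw.py -14 103.6 -34
```

```text
a-19.0 z103.29 t16.26 p [524.95  46.11 103.82] yaw-18.88 F [-1.5  -0.83  6.15] M [-0.063  0.324  0.023] w0.300
a-24.0 z102.98 t16.51 p [525.2   46.08 103.74] yaw-23.89 F [-0.53 -0.63  6.65] M [-0.084  0.264 -0.056] w0.295
a-29.0 z102.67 t16.76 p [525.36  46.08 103.58] yaw-28.90 F [-1.45 -0.36  7.68] M [-0.149  0.231 -0.034] w0.294
a-34.0 z102.36 t17.01 p [525.36  46.12 103.31] yaw-33.90 F [-1.03 -0.14  8.16] M [-0.113  0.316  0.008] w0.291
```

```bash
python3 screw.py -34 102.4 -54
```

```text
a-39.0 z102.09 t17.26 p [525.26  46.16 102.83] yaw-38.89 F [-0.03  0.16  6.02] M [-0.089  0.138 -0.03 ] w0.292
a-44.0 z101.78 t17.51 p [525.    46.01 101.98] yaw-43.79 F [1.75 0.37 1.01] M [-0.083 -0.548 -0.057] w0.294
a-49.0 z101.47 t17.76 p [524.78  45.97 101.62] yaw-48.74 F [ 1.08 -0.5   2.89] M [-0.076 -0.352 -0.029] w0.297
a-54.0 z101.16 t18.01 p [524.59  46.05 101.29] yaw-53.71 F [ 0.35 -0.23  3.35] M [-0.089 -0.131  0.005] w0.297
```

Run:
```python
from screw import *
a,z=screw(-54,.1011,-64,step=4,dz=.00025)
while a>-78:
    a-=2; z-=.00005
    robot.move_straight([*c,z],q(a),velocity=.004); robot.dwell(.1)
    f=robot.current_wrist_force();m=robot.current_torque(); stat(f"a{a:.1f} z{z*1000:.2f}")
    if abs(m[2])>.3 or abs(f[2])>15: break
```

```text
a-58.0 z100.85 t18.26 p [524.61  46.03 101.08] yaw-57.76 F [-0.39  0.43  5.09] M [-0.095  0.064 -0.029] w0.298
a-62.0 z100.60 t18.51 p [524.8   46.15 101.04] yaw-61.75 F [-0.32  0.39  7.33] M [-0.12   0.003 -0.021] w0.298
a-66.0 z100.35 t18.76 p [525.01  46.21 101.02] yaw-65.75 F [0.36 0.6  7.9 ] M [-0.115  0.057 -0.086] w0.296
a-68.0 z100.30 t19.11 p [525.05  46.11 100.99] yaw-67.73 F [-0.14 -1.    8.77] M [-0.178  0.033 -0.101] w0.298
a-70.0 z100.25 t19.46 p [525.13  45.86 101.01] yaw-69.74 F [-1.14 -1.58  8.65] M [-0.392 -0.03  -0.021] w0.293
a-72.0 z100.20 t19.81 p [525.14  45.59 101.01] yaw-71.75 F [-0.96 -2.4   9.26] M [-0.6    0.087  0.051] w0.295
a-74.0 z100.15 t20.16 p [525.16  45.26 101.  ] yaw-73.76 F [-1.32 -3.08  9.5 ] M [-0.86   0.079 -0.042] w0.293
a-76.0 z100.10 t20.51 p [525.18  45.01 101.  ] yaw-75.77 F [-0.07 -3.43 10.01] M [-1.091  0.165  0.017] w0.298
a-78.0 z100.05 t20.86 p [525.21  44.95 101.01] yaw-77.76 F [-0.98 -3.36 11.55] M [-1.132  0.185  0.172] w0.297
```

Run:
```python
from screw import *
for a,z in((-76,.1006),(-74,.1009),(-72,.1009)):
    robot.move_straight([*c,z],q(a),velocity=.004); robot.dwell(.15); stat(f"a{a}")
shot(4)
u,v=proj("scene",[.5245,.046,.07])[0].astype(int)
a=cv2.resize(np.load(f"pics/scene4.npz")['im'][v-45:v+30,u-50:u+50,::-1],(800,600),interpolation=cv2.INTER_CUBIC)
cv2.imwrite(f"pics/scene_4.png",a)
```

```text
a-76 t21.30 p [525.03  44.99 101.02] yaw-75.85 F [ 1.04 -3.35  5.85] M [-1.244 -0.267  0.198] w0.294
a-74 t21.70 p [524.88  45.17 101.01] yaw-74.01 F [ 2.19 -4.79  3.85] M [-1.439 -0.662  0.097] w0.298
a-72 t22.10 p [524.78  45.48 101.02] yaw-72.06 F [ 2.31 -5.48  3.82] M [-1.46  -0.635  0.052] w0.292
```

View pics/scene_4.png

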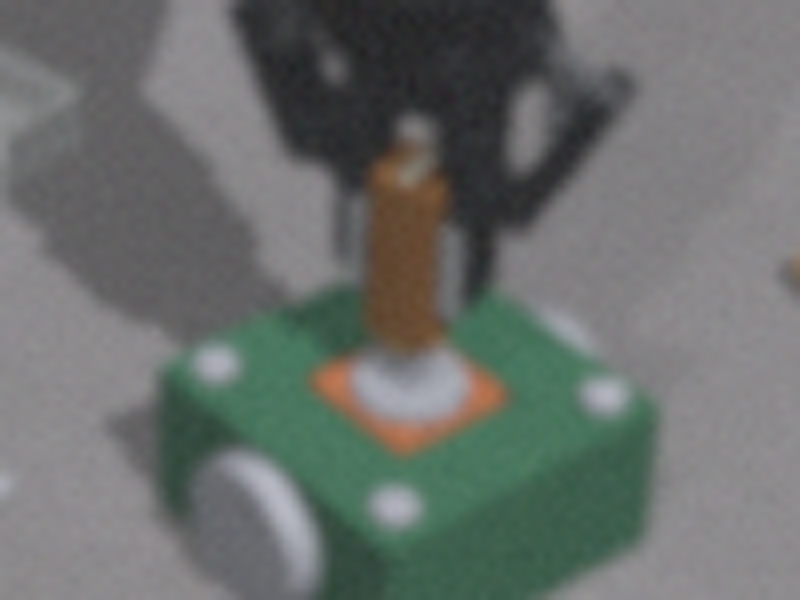

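The collar sits flat on the copper cap at (410,385). There is some lateral load from the stop, so I'll relax it before drawing.

Run:
```python
from screw import *
for x,y in((.5249,.0450),(.5252,.0444)):
    robot.move_straight([x,y,.1009],q(-72),velocity=.006); robot.dwell(.15); stat((x,y))
    if abs(robot.current_torque()[0])<.4: break
```

```text
(0.5249, 0.045) t22.68 p [524.84  45.37 101.01] yaw-72.02 F [ 0.3  -2.62  5.2 ] M [-0.847 -0.221  0.094] w0.296
(0.5252, 0.0444) t23.09 p [524.9   45.34 101.05] yaw-72.00 F [-0.74 -0.27  6.57] M [-0.407  0.143  0.045] w0.299
```

Run:
```python
from screw import *
p=[.5251,.0445]
for z in(.102,.104,.108,.113,.118,.123,.130,.138,.15):
    robot.move_straight([*p,z],velocity=.02); stat(z)
    f=robot.current_wrist_force()
    if f[2]<-45: print("high");break
robot.dwell(.1);shot(5)
u,v=proj("scene",[.5245,.046,.10])[0].astype(int)
a=cv2.resize(np.load(f"pics/scene5.npz")['im'][v-45:v+45,u-60:u+60,::-1],(800,600),interpolation=cv2.INTER_CUBIC)
cv2.imwrite(f"pics/scene_5.png",a)
```

```text
0.102 t23.34 p [524.41  44.86 101.42] yaw-72.00 F [-0.01 -1.17 -1.28] M [-0.237 -0.116  0.008] w0.296
0.104 t23.59 p [524.1   44.64 102.97] yaw-71.99 F [  0.7   -0.07 -11.34] M [-0.012 -0.257 -0.013] w0.296
0.108 t23.94 p [524.13  44.56 107.46] yaw-71.99 F [ -1.67   0.93 -14.39] M [0.138 0.511 0.037] w0.293
0.113 t24.34 p [524.94  44.6  113.24] yaw-72.00 F [ -3.11  -0.22 -13.39] M [ 0.027  1.02  -0.044] w0.296
0.118 t24.74 p [525.37  44.52 118.4 ] yaw-72.00 F [ -2.91  -0.21 -11.61] M [-0.018  0.751  0.046] w0.293
0.123 t25.14 p [525.96  44.78 124.1 ] yaw-72.00 F [-1.71  0.58 -5.62] M [0.184 0.539 0.022] w0.294
0.13 t25.64 p [525.37  44.46 130.24] yaw-72.01 F [-0.11 -0.05 -4.89] M [ 0.013  0.006 -0.03 ] w0.294
0.138 t26.19 p [525.13  44.46 138.04] yaw-72.00 F [ 0.14  0.37 -5.18] M [ 0.016 -0.036  0.046] w0.294
0.15 t26.94 p [525.04  44.47 149.94] yaw-72.00 F [-0.3   0.26 -5.7 ] M [ 0.004 -0.021  0.003] w0.294
```

View pics/scene_5.png

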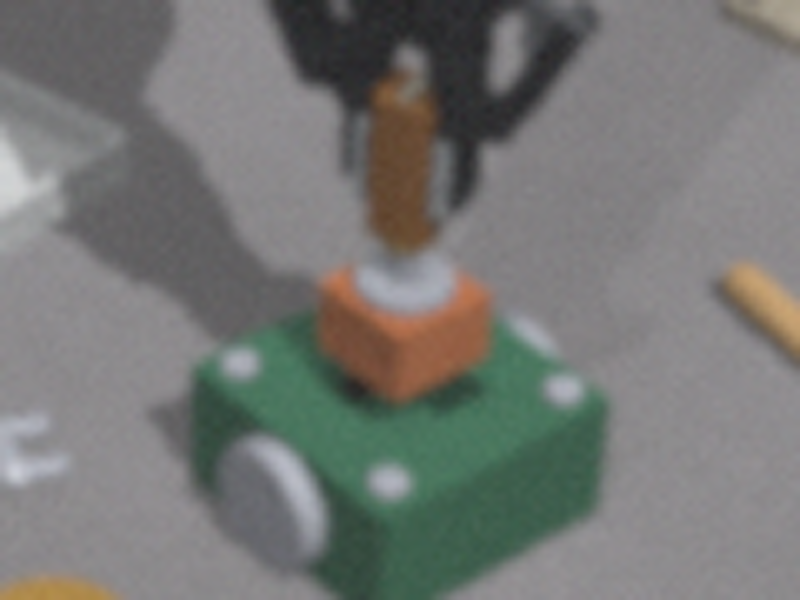

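The cap is out and upright under the collar at (405,330), clear of the hub. Next I carry it to the tray and verify the bay position with an overlay.

Run:
```python
from h import *
robot.move_straight([.5251,.0445,.19],velocity=.12)
b=[.519,-.2455]
robot.move_straight([*b,.19],q(-61),velocity=.15); robot.dwell(.3); stat("over bay"); shot(6)
yw=np.radians(6.8); Rm=np.array([[np.cos(yw),-np.sin(yw)],[np.sin(yw),np.cos(yw)]])
for n in("scene","top"):
    im=np.load(f"pics/{n}6.npz")['im']; u,v=proj(n,[*b,.06])[0].astype(int); u0,v0=u-60,v-45
    a=cv2.resize(im[v0:v0+90,u0:u0+120,::-1],(800,600),interpolation=cv2.INTER_CUBIC)
    def poly(c,hx,hy,z,col):
        P=np.array([[1,1],[-1,1],[-1,-1],[1,-1]])*[hx,hy]@Rm.T+c
        p=((proj(n,np.c_[P,np.full(4,z)])-[u0,v0]+.5)*800/120).astype(np.int32); cv2.polylines(a,[p],True,col,1)
    tc=np.array(b)-Rm@[0,.04875]
    poly(tc,.06,.1,.025,(0,0,255)); poly(b,.055,.046,.005,(255,0,0)); poly(b,.024,.024,.149,(0,255,255)); poly(b,.024,.024,.117,(0,255,255))
    cv2.imwrite(f"pics/{n}_6.png",a)
```

```text
over bay t30.01 p [ 519.04 -245.31  190.01] yaw-60.98 F [-0.31  0.49 -5.8 ] M [ 0.037 -0.006 -0.005] w0.300
```

View pics/scene_6.png

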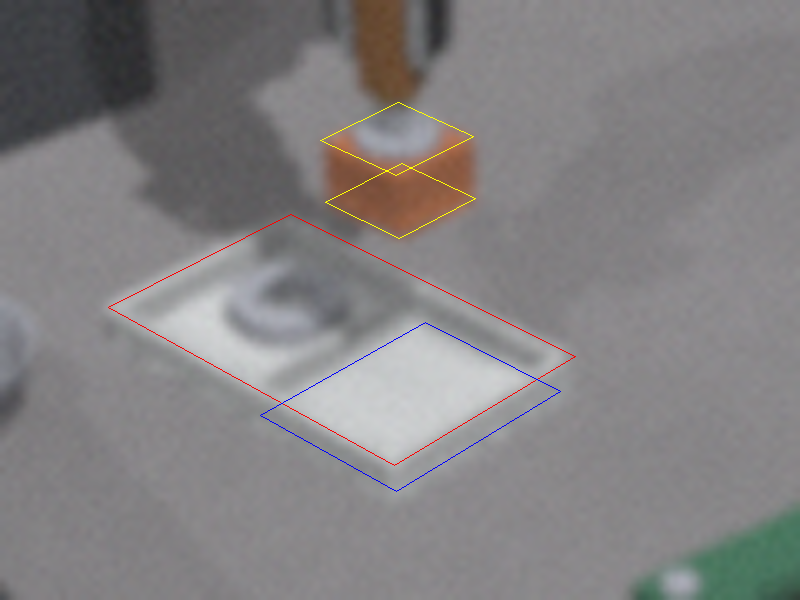

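View pics/top_6.png

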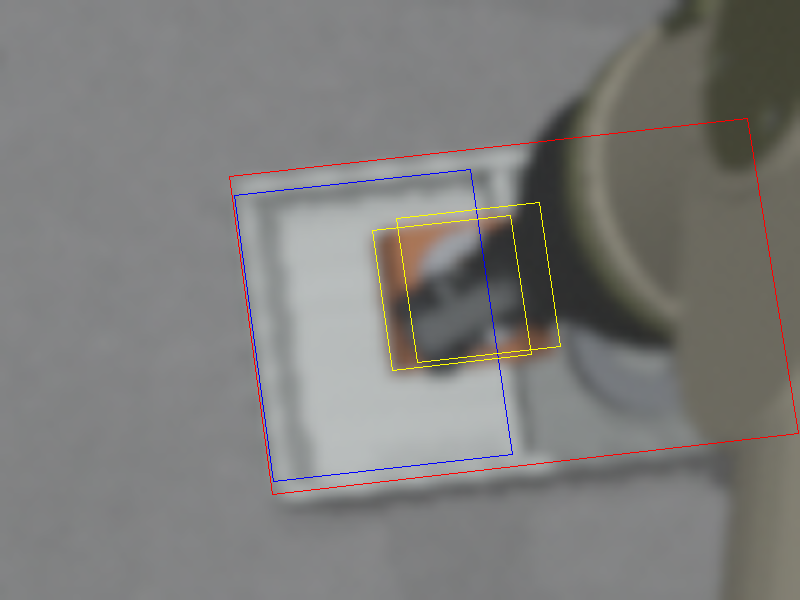

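The tray overlay suggests the bay centre is 1–2 mm further in −y, which is small against 22 mm of clearance. The cap hangs upright. Now I lower it gently.

Run:
```python
from h import *
b=[.5195,-.2475]
robot.move_straight([*b,.088],velocity=.1); robot.dwell(.3); stat("near")
r=robot.move_straight([*b,.074],velocity=.006,max_force=3); stat(f"touch {r}"); robot.dwell(.3); stat()
```

```text
near t31.57 p [ 519.63 -247.59   88.31] yaw-61.00 F [-0.33 -0.42 -4.75] M [ 0.043  0.002 -0.011] w0.295
touch True t33.08 p [ 519.55 -247.45   78.1 ] yaw-61.00 F [0.51 0.27 3.03] M [-0.043 -0.092  0.008] w0.297
 t33.38 p [ 519.51 -247.47   78.09] yaw-61.00 F [ 0.23 -0.56  6.32] M [-0.096 -0.264 -0.008] w0.292
```

Run:
```python
from h import *
b=[.5195,-.2475]
robot.move_straight([*b,.0781],velocity=.006); robot.dwell(.2); stat("ease")
robot.open(); robot.dwell(.4); stat("open"); shot(7)
for n in("scene","top"):
    im=np.load(f"pics/{n}7.npz")['im']; u,v=proj(n,[*b,.06])[0].astype(int); u0,v0=u-60,v-45
    cv2.imwrite(f"pics/{n}_7.png",cv2.resize(im[v0:v0+90,u0:u0+120,::-1],(600,450),interpolation=cv2.INTER_CUBIC))
```

```text
ease t33.98 p [ 519.59 -247.51   78.14] yaw-61.00 F [0.57 0.05 1.56] M [-0.141 -0.311  0.011] w0.294
open t34.99 p [ 519.48 -247.5    78.09] yaw-61.00 F [-0.73 -0.23 -1.56] M [-0.005  0.027 -0.017] w0.998
```

View pics/scene_7.png

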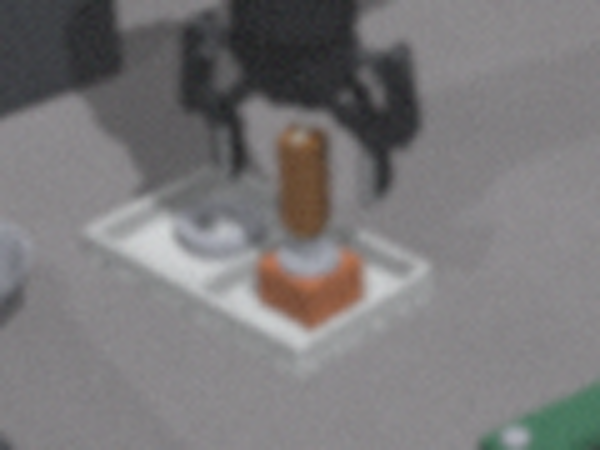

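Cap and puller stand upright in the bay at (310,285), with the fingers clear on both sides. I'll retreat straight up and look again.

Run:
```python
from meas import *
robot.move_straight([.5195,-.2475,.20],velocity=.12)
robot.move_to([.30,-.50,.28],q(-61)); robot.dwell(.3); stat(); shot(8)
for n in("scene","top"):
    z=np.load(f"pics/{n}8.npz");im=z['im'];C=cloud(n,z['d']); H=hsv(im)
    X,Y,Z=C[...,0],C[...,1],C[...,2]; N=(abs(X-.52)<.045)&(abs(Y+.247)<.05)
    cp=N&(H[...,0]<18)&(H[...,1]>100)&(Z>.025)&(Z<.045); rect(C[cp],n+" cap top")
    ht=N&(Z>.122)&(Z<.14); rect(C[ht],"handle top"); rect(C[N&(Z>.075)&(Z<.12)],"handle side")
    fl=(abs(X-.52)<.055)&(abs(Y+.247)<.046)&(Z<.013)&(H[...,1]<40)&(H[...,2]>170); rect(C[fl],"floor")
o=[]
for n in("scene","top"): o.append(cv2.resize(np.load(f"pics/{n}8.npz")['im'][...,::-1],(400,300),interpolation=cv2.INTER_AREA))
u,v=proj("top",[.52,-.247,.05])[0].astype(int); a=np.load("pics/top8.npz")['im'][v-30:v+30,u-40:u+40,::-1]
u,v=proj("scene",[.52,-.247,.05])[0].astype(int); b=np.load("pics/scene8.npz")['im'][v-35:v+25,u-40:u+40,::-1]
cv2.imwrite("pics/fin.png",np.vstack([np.hstack(o),np.hstack([cv2.resize(b,(400,300)),cv2.resize(a,(400,300))])]))
```

```text
t37.86 p [ 300.61 -499.57  279.86] yaw-60.93 F [ 0.01  0.01 -0.21] M [ 0.042 -0.002 -0.01 ] w1.002
scene cap top 80 c [ 521.2 -245.6] size [49.6 47.3] ang 4.7 zmed 32.7 mean [ 529.4 -233.8   32.1]
handle top 46 c [ 523.3 -245.9] size [28.8 25.4] ang 26.5 zmed 126.7 mean [ 523.6 -244.9  126.4]
handle side 140 c [ 524.1 -238.9] size [21.3 35.4] ang 73.4 zmed 97.6 mean [ 526.7 -239.5   97.7]
floor 98 c [ 513.9 -260. ] size [91.5 74.4] ang 8.0 zmed 3.7 mean [ 532.5 -254.5    3.5]
top cap top 67 c [ 515.7 -244.1] size [41.7 45.4] ang 8.4 zmed 35.8 mean [ 510.7 -231.7   35.7]
handle top 137 c [ 516.8 -246. ] size [25.9 26. ] ang 29.3 zmed 127.9 mean [ 516.7 -245.6  127.8]
handle side 66 c [ 516.8 -236.9] size [16.8 31.9] ang 85.2 zmed 98.0 mean [ 512.4 -235.4   98.1]
floor 457 c [ 515.4 -253.6] size [100.5  75.6] ang 2.2 zmed 4.3 mean [ 514.5 -250.7    4.3]
```

View pics/fin.png

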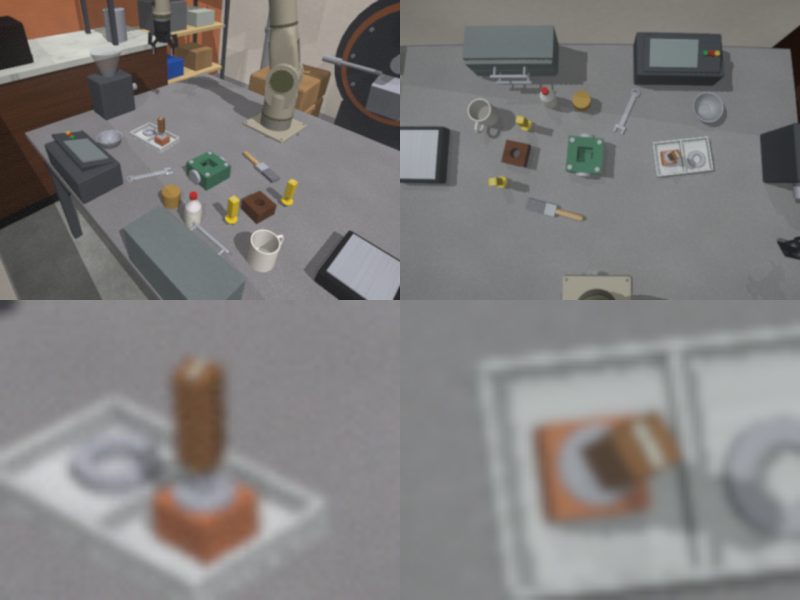

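Cap and puller stand upright near the middle of the bay (handle top about 1–2 mm under the expected 129.5 mm, the usual depth bias). The hub and stand are empty, the other things are unmoved and the arm is clear. Handing in.

```bash
python3 -c "
from workcell import robot
print(robot.hand_in(),robot.current_time())"
```

```text
the job is handed in; nothing more can be done
the job is handed in; nothing more can be done
```

The job is done and handed in; the clock read about 38 s of the 72 s at my last check. The copper cap stands upright near the middle of the empty tray bay with the wooden-handled puller still screwed in, and the arm was clear of everything.

- **Finding the slot:** I felt the bar into the recess and turned it clockwise until it dropped. It bound halfway down the slot until I turned it about 6° more.
- **Screwing in:** I turned it clockwise, letting it sink about 3 mm, until the collar was flat on the cap. Vertical force stayed under about 12 N.
- **Drawing the cap:** it came straight up out of the hub with about 14 N at most, then I carried it to the tray and set it down with about 3–8 N of contact.

**Last checks:**
- In both views the puller was upright and the cap stood inside the bay, clear of the walls.
- By eye, the hub and stand were empty, and the yellow look-alikes, the bearing ring and the other things had not moved.

**What disagreed or stayed unclear:**
- The two cameras differed by about 3–5 mm in x. The tray overlay was also a few mm off, so the cap may sit a few mm from the exact middle of the bay.
- The turning moment never showed a clear spike at the thread's firm stop, reaching only about 0.17 Nm. Past about −68° of tool yaw, side load built up instead, with a tilting moment up to about 1.5 Nm. I stopped there, turned the tool back 6° and relaxed the side load before lifting. I judged the puller home by its height, which stopped changing, and by the picture.

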